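# Zero the index head and hold its keyed collar home

## Robot

A 7-joint arm with a two-finger parallel gripper is mounted at the origin on a cart in front of the work surface, level with it; the furniture and walls round the work are solid. World frame = base frame: x ahead of the robot, y to its left, z up, the work surface at z = 0. Lengths are in m, angles in degrees, forces in N, time in s.
With the tool pointing down it reaches from about 0.4 to 0.875 m from the base axis. Payload 4.4 kg.
Tool frame: the origin (TCP) lies on the centre line of the jaws, within the pads' length; the fingertips stand 19 mm ahead of it and the grasp point (between the pads) is the TCP (arm.nose_length is the distance from the TCP to the fingertips, in m); z points along the fingers, y is the line along which they close (so a half turn about z gives the same grasp; the last joint's range is limited). The gripper opens to 85 mm and grips with 20 to 120 N. Pads are 22 mm wide; open, the fingers measure 114 mm over their backs; the gripper's body (76 mm by 85 mm) begins 54 mm behind the grasp point. The pads swing forward as they close: fully open they stand 13 mm farther back than shut.
Start: joints at [71.517, 36.005, 2.206, 86.941, -1.547, 57.084, -1.146], TCP at [0.165, -0.629, 0.25] pointing down, gripper open.
Joint ranges: [-175.42, 175.42], [-21.48, 121.26], [-71.46, 75.88], [10.55, 141.38], [-63.04, 243.04], [13.31, 113.54], [-168.57, 168.57]. Speed limits (degrees/s): [147.25, 147.25, 180, 180, 180, 180, 180].

## Interface

Orientations are given as a 3x3 rotation matrix whose columns are the frame's x, y, z axes.
In Python, from workcell import arm, eyes gives the robot as it stands.
- The arm moves only by the tool apply_moves, never from a script. Its argument "motion" is one flat list of numbers, 7 for each row, row after row: the shift along the tool's x, y, z in mm, then the turn, a rotation vector about the tool's x, y, z in rad, then the gripper's target within -1 to 1 (shut at 1, half-way at 0, fully open at -1). In form: [x, y, z, wx, wy, wz, hand, x, y, z, wx, wy, wz, hand, ...]. A call has 1 to 10 rows; each row is the pose to reach, as a shift and turn from the pose commanded when the call began, along the tool's axes at that moment; what a row does not reach only later rows make up. A row lasts 1/8 s, in which the tool goes at most 62.5 mm and 10.7 degrees, less where a joint would pass 70% of its speed; a pose out of reach is approached as far as the arm can. A call with a gripper value outside its range is refused whole. The fingers move at their own pace and stop on an object; the grip force is fixed at half the most. Time passes only in rows, so rows that repeat a pose let the fingers close. It gives the time, the measured TCP pose, the force, the opening and the grip force at its end, in the units of the state.
- arm.get_obs(): the state, without advancing time (a new reading comes with each control period).
- eyes.camera(name): name is "side" or "top" or "wrist"; returns (picture, depth): 384x512x3 uint8, red, green, blue; 384x512 float32, m along the optical axis (not along the pixel's ray), 0 where there is no reading.
- eyes.get_calibration(name): a dict with "fx", "fy", "cx", "cy" (pixels), "world_from_camera" (4x4, takes a point from camera to world coordinates); the wrist camera has in their place "T_tool_cam" (4x4, takes a point from camera to tool coordinates, whose origin is the TCP and whose axes are the flange's). Camera axes: x right, y up, looking along -z (the intrinsics and any distortion apply to the point x, -y, -z); pixel columns grow to the right and rows downward; lengths in m; the calibration is good to about 2 mm. A picture is of the moment at which its call begins: read the wrist's pose just before it. get_calibration takes no time and is no camera call.
- arm.job_done(): hands the job in; it is judged then, once.
The state is a dict: "clock": time; "qpos": joint angles; "joint_velocities": joint speeds; "tau": joint torques, N m; "position": TCP position; "orientation": TCP orientation; "wrist_force": force on the tool from outside, world axes, zero at the start; "torque": the same for the moment, N m; "finger_gap": finger opening in m; "grip_force": force on a finger pad.
Only numpy, scipy, OpenCV 4.12 (cv2) and the standard library are available. Lean on these libraries where they do the work, as an engineer would, in place of code of your own. Each camera call takes 0.05 s, during which the arm holds its last target. There are 200 camera calls.

## Task

The blue index head on the bench has to be made ready for its lock screw. First turn the black index knob until its white pointer line stands at the red zero mark and leave it there; then turn the knurled brass collar until its hidden keyways drop over the pins, push it down fully home, flush on the steel flange, and finish while still holding it pushed down against its spring. Do not knock the loose things lying round the head.

Things in the scene. Friction and masses are not known exactly. Their poses are not given: they have to be found in the camera images.
- head_base: Blue index head casting, 96 x 206 x 14 mm plate fixed to the bench; origin at the centre of its underside, z up, long way along its y. The spigot with the brass collar stands 55 mm to the -y side, the round dial with the black knob (82 mm housing, its face 53 mm above the bench) 55 mm to the +y side. The red zero mark lies on the -x side of the dial, towards the robot.
- seat (a point): Centre of the top of the steel flange (65 mm across, 34 mm above the bench) on which the collar must come to sit, on the axis of the upright spigot; axes as head_base. The greased spigot is 36 mm thick with three radial pins 120 degrees apart, 4.5 mm thick; the collar covers them and where they point is not known. A sprung brass plunger stands on top of the spigot, inside the collar.
- collar_centre (a point): Centre, half-way up, of the loose knurled brass collar: 60 mm outer diameter, 46 mm tall, closed flat top, about 420 g, z up. At the start it is on the spigot, resting on the pins with a 10 mm gap between its lower rim and the flange: this point is 33 mm above the seat. Fully home it is 23 mm above the seat.
- collar: The same collar, origin at the centre of its lower rim. Inside: three hidden keyways 120 degrees apart, 9 mm wide; a turn of at most 120 degrees either way brings them over the pins (play 0.1 rad either way, 1 mm sideways). It then sinks 5 mm freely, 5 mm more against the spring (7 rising to 11 N, less its weight), stopping on the flange; it can turn no further. Let go, it springs up 5 mm.
- knob_grip (a point): Point on the axis of the black knurled index knob, 23 mm above the knob's underside: height to grip it. The knob is upright, 38 mm in diameter and 28 mm tall, from 18 mm below this point to 10 mm above it, over a skirt 55 mm in diameter and 5 mm thick. z is up; the white pointer line lies along the -x direction of this frame.
- index_knob (a joint): Angle of the index knob in rad, seen from above anticlockwise positive, range -1.9 to 1.9. 0: the white pointer line stands at the wide red zero mark, on the robot's side of the dial. The knob has light friction (about 0.04 N m) and stays where it is left.
- loupe: Small black eye loupe, 35 mm wide, 20 mm tall, loose; leave alone. Origin at the centre of its underside.
- caliper: Caliper lying flat, 57 x 170 x 9 mm, loose; leave alone. Origin at the centre of its underside.
- pliers_red: Pliers with red handles lying flat, 43 x 122 x 12 mm, loose; leave alone. Origin at the centre of the underside.
- grey_pot: Dark grey pot, 79 mm wide, 50 mm tall, loose; leave alone. Origin at the centre of its underside.
- tape_roll: Roll of beige tape, 96 mm wide, 25 mm tall, loose, lying flat; leave alone. Origin at the centre of its underside.
Things that resemble listed ones, but are neither listed nor needed, are in the scene too. Of the things that look like the collar, the largest one is meant.

How it is judged:
By the outcome, as a careful person would: the job done as asked, in the order asked, and still so for the second after the job is handed in, while the arm keeps its last pose, push and grip.
It also fails if it takes over 56 s, if anything falls off the work surface, if the arm or the gripper's body presses on something with over 40 N, if the wrist force passes 120 N, or if a joint passes its speed limit or range.

## Working session

There is one attempt and no reset: what is moved stays moved. The work goes in short steps, Python scripts to look and compute and a tool call to move; the robot and the scene stay as the last step left them, time stands still between calls to the robot, and variables do not carry over. Pictures are saved under pics/ and viewed, at most 10 in all, crops included, and the job is handed in when it is done.

Besides the shell and the picture viewer there is one more tool, called as name(argument=value, ...) on one line, values as JSON. apply_moves: Moves the arm, as the interface text tells. Its arguments: {"type":"object","properties":{"motion":{"type":"array","items":{"type":"number"}}},"required":["motion"]}

```bash
mkdir -p pics; ls; cat > h.py <<'E'
import numpy as np, cv2
from workcell import arm, eyes
def grab(n):
    o=arm.get_obs(); p,d=eyes.camera(n); c=eyes.get_calibration(n)
    if 'world_from_camera' in c: T=np.array(c['world_from_camera'])
    else:
        W=np.eye(4); W[:3,:3]=o['orientation']; W[:3,3]=o['position']; T=W@np.array(c['T_tool_cam'])
    np.savez(f'{n}.npz',p=p,d=d,T=T,K=[c['fx'],c['fy'],c['cx'],c['cy']])
    return p,d,T,c
def load(n):
    z=np.load(f'{n}.npz'); return z['p'],z['d'],z['T'],z['K']
def plane(u,v,T,K,z):
    fx,fy,cx,cy=K; r=T[:3,:3]@np.array([(u-cx)/fx,-(v-cy)/fy,-1]); o=T[:3,3]
    return o+r*(z-o[2])/r[2]
def pt(u,v,d,T,K):
    fx,fy,cx,cy=K; return T[:3,:3]@(d*np.array([(u-cx)/fx,-(v-cy)/fy,-1]))+T[:3,3]
def cloud(d,T,K):
    fx,fy,cx,cy=K; v,u=np.indices(d.shape)
    P=np.stack([(u-cx)/fx*d,-(v-cy)/fy*d,-d],-1)@T[:3,:3].T+T[:3,3]; P[d==0]=np.nan; return P
def save(n,im): cv2.imwrite(f'pics/{n}.png',cv2.cvtColor(im,cv2.COLOR_RGB2BGR))
E
python3 - <<'E'
from h import *
for n in('top','side'):
    p,d,T,c=grab(n); save(n,p); print(n,c.keys(),[c[k] for k in('fx','fy','cx','cy')],T.round(3).tolist())
o=arm.get_obs(); print({k:np.round(v,3).tolist() for k,v in o.items()}, arm.nose_length)
E
```

```text
pics
top dict_keys(['fx', 'fy', 'cx', 'cy', 'world_from_camera']) [352.6034747207459, 352.6034747207459, 256.6779378339365, 192.97264690172923] [[0.019, 0.983, -0.182, 0.293], [-1.0, 0.019, -0.001, 0.017], [0.002, 0.182, 0.983, 1.252], [0.0, 0.0, 0.0, 1.0]]
side dict_keys(['fx', 'fy', 'cx', 'cy', 'world_from_camera']) [412.16384404797327, 412.16384404797327, 260.75079006934953, 193.3875688412037] [[-0.933, 0.198, -0.299, 0.112], [-0.358, -0.489, 0.795, 1.095], [0.011, 0.85, 0.527, 0.77], [0.0, 0.0, 0.0, 1.0]]
{'clock': 0.1, 'qpos': [71.515, 36.055, 2.204, 86.99, -1.546, 57.084, -1.146], 'joint_velocities': [-0.025, -0.077, 0.012, -0.118, -0.004, -0.152, 0.017], 'tau': [0.003, -56.453, 1.231, -19.397, 0.011, 0.005, 0.0], 'position': [0.165, -0.628, 0.249], 'orientation': [[0.967, 0.254, -0.0], [0.254, -0.967, 0.002], [-0.0, -0.002, -1.0]], 'wrist_force': [-0.549, 0.851, -0.645], 'torque': [0.015, 0.022, -0.007], 'grip_force': 0.0, 'finger_gap': 0.085} 0.019
```

View pics/top.png

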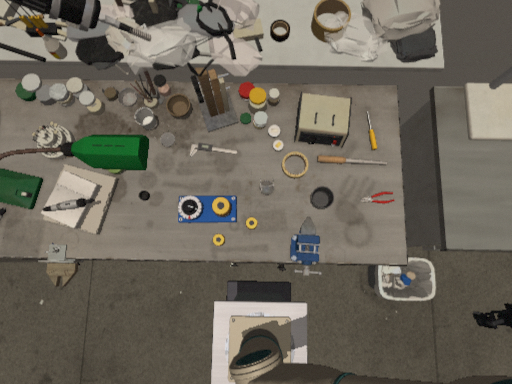

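View pics/side.png

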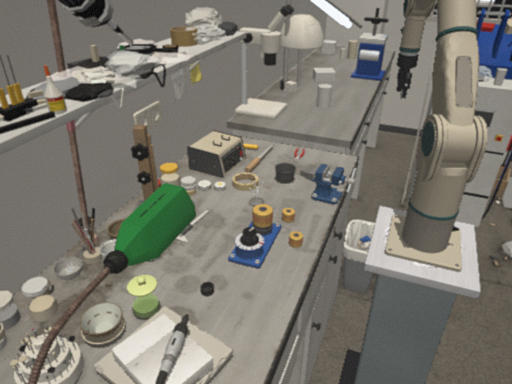

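The blue head is at top (207,208). The collar candidates are the large one on the plate at (221,206) and small loose ones at (251,223) and (219,240); I choose the large one on the spigot. The black knob is at (190,207).

```bash
python3 - <<'E'
from h import *
p,d,T,K=load('top')
save('crop',cv2.resize(p[185:260,165:275],None,fx=7,fy=7,interpolation=cv2.INTER_CUBIC))
P=cloud(d,T,K); hsv=cv2.cvtColor(p,cv2.COLOR_RGB2HSV)
box=np.zeros(d.shape,bool); box[185:260,165:275]=1
bl=box&(hsv[...,0]>100)&(hsv[...,0]<130)&(hsv[...,1]>120)&(abs(P[...,2]-.014)<.012)
vu=np.argwhere(bl); pts=np.array([plane(u,v,T,K,.014)[:2] for v,u in vu],np.float32)
r=cv2.minAreaRect(pts); print('plate',r, cv2.boxPoints(r).round(3).tolist())
ye=box&(hsv[...,0]>12)&(hsv[...,0]<32)&(hsv[...,1]>110)
n,l,s,c=cv2.connectedComponentsWithStats(ye.astype(np.uint8))
for i in range(1,n):
    if s[i,4]>15:
        m=l==i; z=np.nanpercentile(P[m][:,2],80); print(s[i],c[i].round(1),z.round(3),plane(*c[i],T,K,z).round(4))
m=box&(P[...,2]>.085-.012)
print('high',[ (P[v,u]).round(3).tolist() for v,u in np.argwhere(m)[::12]])
# knob
m=box&(P[...,2]>.06)&(np.indices(d.shape)[1]<206); print(m.sum(),np.nanmedian(P[m],0))
E
```

```text
plate ((0.46330201625823975, 0.1942741870880127), (0.08934120088815689, 0.2010815292596817), 1.1012208461761475) [[0.4169999957084656, 0.2939999997615814], [0.42100000381469727, 0.09300000220537186], [0.5099999904632568, 0.0949999988079071], [0.5059999823570251, 0.29600000381469727]]
[212 197  19  19 236] [221.1 206. ] 0.091 [0.4616 0.1358 0.0909]
[246 217  12  12  99] [251.2 222.7] 0.033 [0.4139 0.0355 0.0327]
[213 234  12  12 105] [218.5 239.4] 0.033 [0.3543 0.1466 0.0325]
high [[0.496, 0.141, 0.089], [0.489, 0.151, 0.089], [0.486, 0.154, 0.085], [0.481, 0.255, 0.085], [0.482, 0.137, 0.093], [0.477, 0.245, 0.085], [0.478, 0.133, 0.094], [0.474, 0.248, 0.085], [0.475, 0.144, 0.089], [0.47, 0.261, 0.086], [0.472, 0.16, 0.09], [0.473, 0.12, 0.088], [0.467, 0.24, 0.087], [0.469, 0.14, 0.088], [0.463, 0.26, 0.087], [0.465, 0.16, 0.091], [0.466, 0.12, 0.088], [0.46, 0.24, 0.088], [0.462, 0.14, 0.089], [0.457, 0.257, 0.086], [0.458, 0.153, 0.092], [0.459, 0.113, 0.089], [0.456, 0.232, 0.074], [0.456, 0.123, 0.089], [0.451, 0.236, 0.085], [0.452, 0.129, 0.089], [0.448, 0.237, 0.08], [0.449, 0.123, 0.09], [0.445, 0.143, 0.087], [0.442, 0.146, 0.088], [0.438, 0.142, 0.091]]
134 [0.46302132 0.24682238 0.08540441]
```

View pics/crop.png

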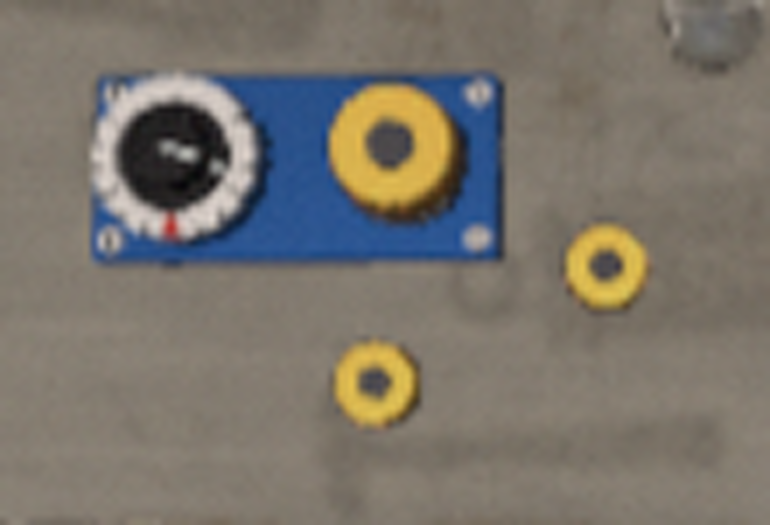

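The crop confirms it: a brass collar (crop 390,145) on the blue plate, far bigger than the loose ones. The knob pointer points roughly to −y (right) and the red mark is down (−x), so the knob is at about +1.3 rad.

apply_moves(motion=[401, -286, 0, 0, 0, -0.65, -1, 401, -286, 0, 0, 0, -0.65, -1, 401, -286, 0, 0, 0, -0.65, -1, 401, -286, 0, 0, 0, -0.65, -1, 401, -286, 0, 0, 0, -0.65, -1, 401, -286, 0, 0, 0, -0.65, -1, 401, -286, 0, 0, 0, -0.65, -1, 401, -286, 0, 0, 0, -0.65, -1, 493, -717, -20, 0, 0, -1.31, -1, 493, -717, -20, 0, 0, -1.31, -1])

```text
clock: 1.35
position: [0.4745, -0.1233, 0.2557]
orientation: [[0.279, 0.96, -0.0], [0.96, -0.279, 0.0], [0.0, -0.0, -1.0]]
wrist_force: [0.5, 0.4, 0.2]
finger_gap: 0.0854
grip_force: 0.0
```

```bash
python3 - <<'E'
from h import *
print(np.array(eyes.get_calibration('wrist')['T_tool_cam']).round(3).tolist()); o=arm.get_obs();print(o['position'],o['orientation'],o['qpos'],o['clock'])
E
```

```text
[[-0.0, 0.957, 0.291, 0.074], [1.0, 0.0, 0.0, 0.001], [0.0, 0.291, -0.957, -0.123], [0.0, 0.0, 0.0, 1.0]]
[ 0.47447531 -0.12331782  0.2556592 ] [[ 2.78818074e-01  9.60343865e-01 -3.77421038e-04]
 [ 9.60343924e-01 -2.78817976e-01  2.90522691e-04]
 [ 1.73769914e-04 -4.43456977e-04 -9.99999887e-01]] [ 23.35294429  23.2741525  -16.65525533 111.11689046   8.9102612
  46.85824705 -14.32514619] 1.35
```

apply_moves(motion=[307, -102, 5, 0, 0, -0.283, -1, 307, -102, 5, 0, 0, -0.283, -1, 307, -102, 5, 0, 0, -0.283, -1, 307, -102, 5, 0, 0, -0.283, -1, 307, -102, 5, 0, 0, -0.283, -1, 307, -102, 5, 0, 0, -0.283, -1, 307, -102, 5, 0, 0, -0.283, -1, 307, -102, 5, 0, 0, -0.283, -1])

```text
clock: 2.35
position: [0.4645, 0.1955, 0.2507]
orientation: [[0.009, 1.0, -0.001], [1.0, -0.009, -0.002], [-0.002, -0.001, -1.0]]
wrist_force: [-0.7, -0.0, -0.1]
finger_gap: 0.0855
grip_force: 0.0
```

```bash
cat > meas.py <<'E'
from h import *
import sys
p,d,T,c=grab('wrist'); K=[c[k] for k in('fx','fy','cx','cy')]; save(sys.argv[1],p)
np.savez('wrist.npz',p=p,d=d,T=T,K=K)
o=arm.get_obs(); print(o['position'].round(4),o['orientation'].round(3).tolist(),o['qpos'].round(1))
P=cloud(d,T,K); hsv=cv2.cvtColor(p,cv2.COLOR_RGB2HSV)
near=lambda x,y,r:np.hypot(P[...,0]-x,P[...,1]-y)<r
def circ(m,z):
    k=max(cv2.findContours(m.astype(np.uint8),cv2.RETR_EXTERNAL,cv2.CHAIN_APPROX_NONE)[0],key=len)[:,0]
    q=np.array([plane(u,v,T,K,z)[:2] for u,v in k],np.float32); return cv2.minEnclosingCircle(q),len(k),cv2.contourArea(q)
for nm,x,y,z0 in(('collar',.463,.138,.082),('knob',.463,.248,.078)):
    m=near(x,y,.05)&(P[...,2]>z0); z=np.nanmedian(P[m][:,2]); print(nm,m.sum(),z.round(4),circ(m,z))
red=near(.463,.248,.06)&((hsv[...,0]<8)|(hsv[...,0]>172))&(hsv[...,1]>130)&(hsv[...,2]>80)
print('red',red.sum(),P[red].mean(0).round(4))
wh=near(.463,.248,.017)&(P[...,2]>.078)&(hsv[...,2]>150)&(hsv[...,1]<80)
q=P[wh][:,:2]; print('white',wh.sum(),q.mean(0).round(4)); w,V=np.linalg.eigh(np.cov(q.T)); print(w**.5,V[:,1],np.degrees(np.arctan2(V[1,1],V[0,1])))
E
python3 meas.py w1
```

```text
[0.4646 0.1955 0.2508] [[0.009, 1.0, -0.0], [1.0, -0.009, -0.001], [-0.001, -0.0, -1.0]] [ -9.9  25.4 -22.9 109.4  13.1  47.8 -40.1]
collar 2238 0.0892 (((0.467149943113327, 0.14098624885082245), 0.030962152406573296), 153, 0.0027249477063386873)
knob 14674 0.3155 (((0.46459585428237915, 0.20839141309261322), 0.03562239184975624), 757, 0.0010852984775400198)
red 36 [0.4297 0.2475 0.0527]
white 90 [0.4624 0.2401]
[0.0013549  0.00522276] [0.24946006 0.96838509] 75.55443657108061
```

View pics/w1.png

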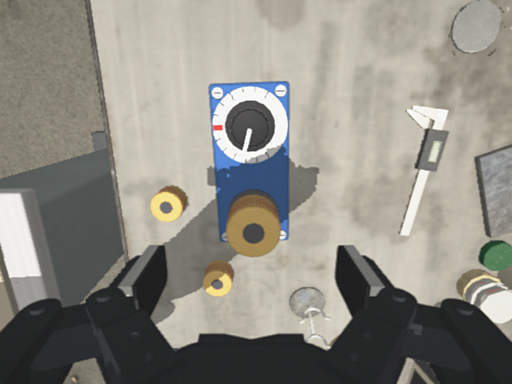

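The wrist view shows the knob at pixel (250,128) with its pointer toward (246,152), and the red mark at (218,128). The collar top is at (254,233).

```bash
python3 - <<'E'
from h import *
p,d,T,K=load('wrist'); P=cloud(d,T,K); hsv=cv2.cvtColor(p,cv2.COLOR_RGB2HSV)
u,v=np.meshgrid(np.arange(512),np.arange(384)); b=np.hypot(u-250,v-128)<48
def circ(m,z):
    k=max(cv2.findContours(m.astype(np.uint8),cv2.RETR_EXTERNAL,cv2.CHAIN_APPROX_NONE)[0],key=len)
    q=np.array([plane(a,c,T,K,z)[:2] for a,c in k[:,0]],np.float32); return cv2.minEnclosingCircle(q)
m=b&(P[...,2]>.078)&(P[...,2]<.1); z=np.nanmedian(P[m][:,2]); kc=circ(m,z); print('knob',m.sum(),z,kc)
m=b&(P[...,2]>.045)&(P[...,2]<.1); print('dial',circ(m,.053))
bl=(hsv[...,0]>100)&(hsv[...,0]<130)&(hsv[...,1]>120)&(abs(P[...,2]-.014)<.012)&(abs(u-250)<60)
q=np.array([plane(a,c,T,K,.014)[:2] for c,a in np.argwhere(bl)],np.float32); print('plate',cv2.minAreaRect(q))
red=b&((hsv[...,0]<8)|(hsv[...,0]>172))&(hsv[...,1]>130)&(hsv[...,2]>80)
r=np.array([plane(a,c,T,K,.053)[:2] for c,a in np.argwhere(red)]); print('red',r.mean(0))
wh=b&(P[...,2]>.08)&(P[...,2]<.1)&(hsv[...,2]>140)&(hsv[...,1]<90)
q=np.array([plane(a,c,T,K,.0865)[:2] for c,a in np.argwhere(wh)],np.float32); print('wh',len(q),q.mean(0),q.min(0),q.max(0)); print(cv2.fitLine(q,cv2.DIST_HUBER,0,.01,.01).ravel())
E
```

```text
knob 1210 0.08589127524103043 ((0.4642869532108307, 0.24879775941371918), 0.019287629052996635)
dial ((0.46435055136680603, 0.24885573983192444), 0.04052704945206642)
plate ((0.46601319313049316, 0.19519615173339844), (0.09253647923469543, 0.2002677321434021), 1.4593513011932373)
red [0.42973961 0.24755991]
wh 99 [0.46230373 0.23964998] [0.45795274 0.23043332] [0.46602535 0.248834  ]
[0.24928708 0.9684296  0.46230373 0.23964998]
```

apply_moves(motion=[53, 0, 50, 0, 0, 0, -1, 53, 0, 100, 0, 0, 0, -1, 53, 0, 140, 0, 0, 0, -1, 53, 0, 160, 0, 0, 0, -0.3, 53, 0, 170, 0, 0, 0, -0.2, 53, 0, 170, 0, 0, 0, -0.2, 53, 0, 170, 0, 0, 0, -0.2])

```text
clock: 3.28
position: [0.4654, 0.2508, 0.082]
orientation: [[0.007, 1.0, 0.002], [1.0, -0.007, 0.001], [0.001, 0.002, -1.0]]
wrist_force: [0.6, -0.3, -0.2]
finger_gap: 0.0512
grip_force: 0.0
```

apply_moves(motion=[-1, -1, 1, 0, 0, 0, 0.1, -1, -1, 1, 0, 0, 0, 1, -1, -1, 1, 0, 0, 0, 1, -1, -1, 1, 0, 0, 0, 1, -1, -1, 1, 0, 0, 0, 1])

```text
clock: 3.9
position: [0.4637, 0.2501, 0.0811]
orientation: [[0.006, 1.0, 0.001], [1.0, -0.006, 0.0], [0.0, 0.001, -1.0]]
wrist_force: [-2.5, 0.1, 7.1]
finger_gap: 0.0366
grip_force: 59.3
```

apply_moves(motion=[0, 0, -1, 0, 0, 0.15, 1, 0, 0, -1, 0, 0, 0.32, 1, 0, 0, -1, 0, 0, 0.5, 1, 0, 0, -1, 0, 0, 0.68, 1, 0, 0, -1, 0, 0, 0.86, 1, 0, 0, -1, 0, 0, 1.04, 1, 0, 0, -1, 0, 0, 1.19, 1, 0, 0, -1, 0, 0, 1.29, 1, 0, 0, -1, 0, 0, 1.29, 1, 0, 0, -1, 0, 0, 1.29, 1])

```text
clock: 5.15
position: [0.4643, 0.2496, 0.0812]
orientation: [[0.962, 0.273, 0.001], [0.273, -0.962, 0.0], [0.001, 0.0, -1.0]]
wrist_force: [1.8, -1.4, -1.9]
finger_gap: 0.0364
grip_force: 61.2
```

apply_moves(motion=[0, 0, 0, 0, 0, 0, -0.3, 0, 0, 0, 0, 0, 0, -0.6, 0, 0, 0, 0, 0, 0, -1, 0, 0, -20, 0, 0, 0, -1, 0, 0, -60, 0, 0, 0, -1, 0, 20, -110, 0, 0, 0, -1, 0, 40, -160, 0, 0, 0, -1, 0, 40, -160, 0, 0, 0, -1, 0, 40, -160, 0, 0, 0, -1])

```text
clock: 6.28
position: [0.4737, 0.2116, 0.2406]
orientation: [[0.962, 0.272, -0.001], [0.272, -0.962, 0.0], [-0.001, -0.0, -1.0]]
wrist_force: [-0.5, 0.1, 0.8]
finger_gap: 0.0854
grip_force: 0.0
```

```bash
cat > m2.py <<'E'
from h import *
import sys
p,d,T,c=grab('wrist'); K=[c[k] for k in('fx','fy','cx','cy')]; np.savez('wrist.npz',p=p,d=d,T=T,K=K); save(sys.argv[1],p)
o=arm.get_obs(); print(o['position'].round(4),o['qpos'].round(1))
P=cloud(d,T,K); hsv=cv2.cvtColor(p,cv2.COLOR_RGB2HSV); z=P[...,2]
near=lambda x,y,r:np.hypot(P[...,0]-x,P[...,1]-y)<r
def circ(m,zz):
    k=max(cv2.findContours(m.astype(np.uint8),cv2.RETR_EXTERNAL,cv2.CHAIN_APPROX_NONE)[0],key=len)
    q=np.array([plane(a,b,T,K,zz)[:2] for a,b in k[:,0]],np.float32); return cv2.minEnclosingCircle(q)
m=near(.4645,.249,.03)&(z>.078)&(z<.1); print('knob',circ(m,.0865))
k=near(.467,.141,.045)&(z>.075)&(z<.1); zz=np.nanmedian(P[k][:,2]); print('collar',zz,circ(k&(z>zz-.006),zz))
b=near(.4645,.249,.048)
px=lambda M,h:np.array([plane(a,c,T,K,h)[:2] for c,a in np.argwhere(M)],np.float32)
red=px(b&((hsv[...,0]<8)|(hsv[...,0]>172))&(hsv[...,1]>130)&(hsv[...,2]>80),.053); print('red',red.mean(0))
q=px(m&(hsv[...,2]>140)&(hsv[...,1]<90),.0865); l=cv2.fitLine(q,cv2.DIST_HUBER,0,.01,.01).ravel(); print('wh',len(q),l,np.degrees(np.arctan2(l[1],l[0])))
bl=(hsv[...,0]>100)&(hsv[...,0]<130)&(hsv[...,1]>120)&(abs(z-.014)<.012)&near(.466,.195,.13); print(cv2.minAreaRect(px(bl,.014)))
E
python3 m2.py w2
```

```text
[0.4733 0.2117 0.2399] [-30.7  26.1   5.  108.5  -3.1  45.6 -98.2]
knob ((0.4658762812614441, 0.24796724319458008), 0.019958006218075752)
collar 0.08915976232137995 ((0.46819397807121277, 0.14041513204574585), 0.030306469649076462)
red [0.42963362 0.2474802 ]
wh 95 [0.99850523 0.05465586 0.45428854 0.24866635] 3.133111
((0.46709534525871277, 0.19422921538352966), (0.09310989081859589, 0.20099422335624695), 1.406697392463684)
```

View pics/w2.png

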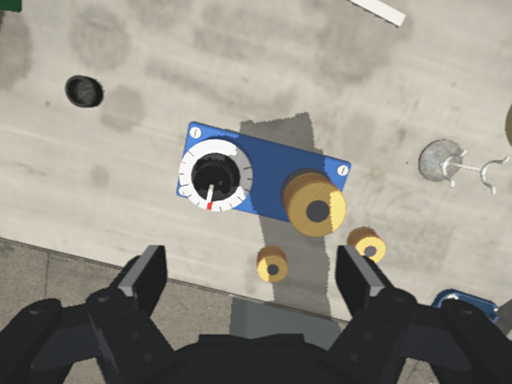

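The wrist view shows the pointer at (211,195) standing on the red mark at (209,207), so the knob is done. The collar top is at (318,211), measured radius 30 mm and height 89 mm. Now the collar.

apply_moves(motion=[-12, 33, 25, 0, 0, 0, -1, -25, 67, 60, 0, 0, 0, -1, -25, 67, 105, 0, 0, 0, -1, -25, 67, 145, 0, 0, 0, -1, -25, 67, 168, 0, 0, 0, -1, -25, 67, 168, 0, 0, 0, -1, -25, 67, 168, 0, 0, 0, -0.7])

```text
clock: 7.2
position: [0.4683, 0.1404, 0.0729]
orientation: [[0.962, 0.272, -0.001], [0.272, -0.962, -0.0], [-0.001, -0.0, -1.0]]
wrist_force: [-0.3, 1.0, 0.4]
finger_gap: 0.0725
grip_force: 0.0
```

apply_moves(motion=[0, 0, 0, 0, 0, 0, -0.3, 0, 0, 0, 0, 0, 0, 0, 0, 0, 0, 0, 0, 0, 1, 0, 0, 0, 0, 0, 0, 1, 0, 0, 0, 0, 0, 0, 1])

```text
clock: 7.82
position: [0.4692, 0.1406, 0.0741]
orientation: [[0.962, 0.272, 0.002], [0.272, -0.962, 0.001], [0.002, -0.0, -1.0]]
wrist_force: [-1.4, 1.1, 6.4]
finger_gap: 0.0579
grip_force: 63.7
```

apply_moves(motion=[0, 0, 1, 0, 0, 0, 1, 0, 0, 2, 0, 0, 0, 1, 0, 0, 2, 0, 0, 0, 1])

```text
clock: 8.2
position: [0.4693, 0.1407, 0.0737]
orientation: [[0.962, 0.271, 0.003], [0.271, -0.962, 0.002], [0.003, -0.001, -1.0]]
wrist_force: [-3.9, 0.3, 25.9]
finger_gap: 0.0579
grip_force: 65.8
```

apply_moves(motion=[0, 0, -0.5, 0, 0, -0.07, 1, 0, 0, -0.5, 0, 0, -0.14, 1, 0, 0, -0.5, 0, 0, -0.21, 1, 0, 0, -0.5, 0, 0, -0.28, 1, 0, 0, -0.5, 0, 0, -0.28, 1])

```text
clock: 8.82
position: [0.4705, 0.1411, 0.0739]
orientation: [[0.849, 0.528, 0.005], [0.528, -0.849, 0.002], [0.005, 0.001, -1.0]]
wrist_force: [-1.8, 1.2, 19.4]
finger_gap: 0.0581
grip_force: 64.8
```

apply_moves(motion=[0, 0, 0, 0, 0, -0.07, 1, 0, 0, 0, 0, 0, -0.14, 1, 0, 0, 0, 0, 0, -0.21, 1, 0, 0, 0, 0, 0, -0.28, 1, 0, 0, 0, 0, 0, -0.28, 1])

```text
clock: 9.45
position: [0.4698, 0.1419, 0.0738]
orientation: [[0.67, 0.743, 0.004], [0.743, -0.67, 0.003], [0.005, 0.001, -1.0]]
wrist_force: [-2.8, 2.1, 19.3]
finger_gap: 0.0578
grip_force: 64.8
```

apply_moves(motion=[0, 0, 0, 0, 0, -0.07, 1, 0, 0, 0, 0, 0, -0.14, 1, 0, 0, 0, 0, 0, -0.21, 1, 0, 0, 0, 0, 0, -0.28, 1, 0, 0, 0, 0, 0, -0.28, 1])

```text
clock: 10.07
position: [0.4689, 0.1416, 0.0737]
orientation: [[0.439, 0.899, 0.003], [0.899, -0.439, 0.002], [0.003, 0.001, -1.0]]
wrist_force: [-3.6, 2.3, 20.4]
finger_gap: 0.0582
grip_force: 65.0
```

apply_moves(motion=[0, 0, 0, 0, 0, -0.07, 1, 0, 0, 0, 0, 0, -0.14, 1, 0, 0, 0, 0, 0, -0.21, 1, 0, 0, 0, 0, 0, -0.28, 1, 0, 0, 0, 0, 0, -0.28, 1])

```text
clock: 10.7
position: [0.4675, 0.1415, 0.0718]
orientation: [[0.173, 0.985, -0.001], [0.985, -0.173, 0.002], [0.002, -0.001, -1.0]]
wrist_force: [-3.8, 5.6, 1.0]
finger_gap: 0.058
grip_force: 64.9
```

Dropped by 2 mm with the force gone, so the keyways are engaged. Push down.

apply_moves(motion=[0, 0, 1, 0, 0, 0, 1, 0, 0, 2, 0, 0, 0, 1, 0, 0, 3, 0, 0, 0, 1, 0, 0, 3, 0, 0, 0, 1])

```text
clock: 11.2
position: [0.4672, 0.1418, 0.0687]
orientation: [[0.173, 0.985, -0.001], [0.985, -0.173, 0.001], [0.001, -0.002, -1.0]]
wrist_force: [-4.7, 4.1, 1.6]
finger_gap: 0.0581
grip_force: 64.8
```

apply_moves(motion=[0, 0, 1, 0, 0, 0, 1, 0, 0, 2, 0, 0, 0, 1, 0, 0, 3, 0, 0, 0, 1, 0, 0, 4, 0, 0, 0, 1, 0, 0, 5, 0, 0, 0, 1, 0, 0, 5, 0, 0, 0, 1])

```text
clock: 11.95
position: [0.4672, 0.1419, 0.0644]
orientation: [[0.173, 0.985, -0.001], [0.985, -0.173, 0.001], [0.001, -0.001, -1.0]]
wrist_force: [-6.3, 4.9, 11.8]
finger_gap: 0.0578
grip_force: 65.7
```

apply_moves(motion=[0, 0, 1, 0, 0, 0, 1, 0, 0, 1, 0, 0, 0, 1, 0, 0, 1, 0, 0, 0, 1])

```text
clock: 12.32
position: [0.4672, 0.142, 0.0643]
orientation: [[0.173, 0.985, -0.0], [0.985, -0.173, 0.001], [0.001, -0.0, -1.0]]
wrist_force: [-7.5, 3.9, 22.8]
finger_gap: 0.0575
grip_force: 66.8
```

A hard stop at about 10 mm of travel. Check for flushness, and that the knob is still at zero.

```bash
python3 - <<'E'
from h import *
o=arm.get_obs(); print(o['wrist_force'],o['torque'])
s,_,T2,c=grab('side')
a=cv2.resize(s[190:270,215:320],None,fx=5,fy=5,interpolation=cv2.INTER_CUBIC)
w,d,T,c=grab('wrist'); b=cv2.resize(w,(400,300)); im=np.zeros((400,800,3),np.uint8); im[:,:400]=cv2.resize(a,(400,400)) if 0 else a[:400,62:462]; im[:300,400:]=b; save('chk',im)
E
```

```text
[-7.48538737  3.87585838 22.80615391] [0.76006403 1.66416632 0.36223203]
```

View pics/chk.png

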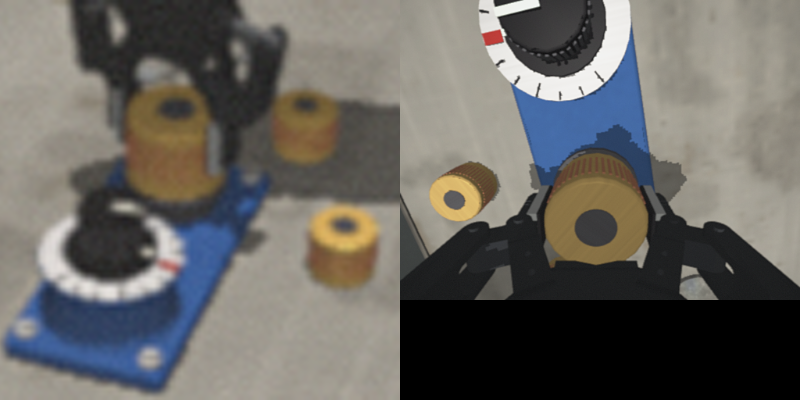

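The side crop shows the collar seated between the pads with no gap visible, and the pointer (150,253) lined up with the red mark (170,266). I'll confirm the top height from depth; it must be about 80 mm.

```bash
python3 - <<'E'
from h import *
p,d,T,c=grab('wrist'); K=[c[k] for k in('fx','fy','cx','cy')]; P=cloud(d,T,K)
for u,v in((220,290),(290,290),(215,310),(250,262)): 
    print(P[v-2:v+3,u-2:u+3].reshape(-1,3).mean(0).round(4))
s,d,T,K=load('side') if 0 else (None,)*4
z=np.load('side.npz'); P=cloud(z['d'],z['T'],z['K']); m=np.hypot(P[...,0]-.467,P[...,1]-.141)<.025
print(m.sum(),np.nanpercentile(P[m&(P[...,2]<.1)][:,2],[50,80,90,95]).round(4), arm.get_obs()['clock'])
E
```

```text
[0.4545 0.1413 0.0794]
[0.4846 0.136  0.0793]
[0.4503 0.1316 0.0795]
[0.4698 0.1526 0.0794]
623 [0.0765 0.0777 0.0784 0.079 ] 12.475
```

The collar top dropped from 89.2 to 79.4 mm, so it is home. The push is 23 N, well above the spring.

```bash
python3 -c "
from workcell import arm
print(arm.job_done())"
```

```text
the job is handed in; nothing more can be done
None
```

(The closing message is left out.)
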